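# Fit a double lid and lift off only the cover

### The arm

A 6-joint arm with a two-finger parallel gripper is mounted at the origin on the work surface. World frame = base frame: x ahead of the robot, y to its left, z up, the work surface at z = 0. Lengths are in mm, angles in rad, forces in N, time in s.
With the tool pointing down it reaches from about 300 to 875 mm from the base axis. Payload 4.2 kg.
Tool frame: the origin (TCP) lies midway between the tips of the shut fingers; the grasp point (between the pads) lies 19 mm behind it; z points along the fingers, y is the line along which they close (so a half turn about z gives the same grasp; the last joint's range is limited). The gripper opens to 85 mm and grips with 20 to 120 N. Pads are 22 mm wide; open, the fingers measure 114 mm over their backs; the gripper's body (76 mm by 85 mm) begins 54 mm behind the grasp point. The pads swing forward as they close: fully open they stand 13 mm farther back than shut.
Start: joints at [1.216, 0.32, 1.565, -0, 1.257, -0.02], TCP at [188.936, 543.088, 231.338] pointing down, gripper open.
Joint ranges: [-3.11, 3.11], [-0.84, 2.01], [0.21, 2.61], [-1.34, 4.49], [0.05, 2.63], [-2.56, 2.56]. Speed limits (rad/s): [2.57, 2.57, 3.14, 3.14, 3.14, 3.14].

### API

Orientations are given as a 3x3 rotation matrix whose columns are the frame's x, y, z axes.
In Python, from bench import env, cams, hand_in, spotter gives the robot as it stands.
- The arm moves only by the shell command python3 -m jog 'ROWS'. ROWS is JSON, a list of rows, each a list of 3 entries, a list of its own where there are three numbers: the shift along the world's x, y, z in m, then the turn about the world's z in degrees, then the closure in counts, from 0 (fully open) to 255 (shut). A call has exactly 10 rows; each row shifts and turns the commanded pose from where the row before left it; what a row does not reach is not made up. A row lasts 1/10 s, in which the tool goes at most 50 mm and 8.59 degrees, less where a joint would pass 70% of its speed; a pose out of reach is approached as far as the arm can. A call with a gripper value outside its range is refused whole. The fingers move at their own pace and stop on an object; the grip force is fixed at half the most. Time passes only in rows, so rows that do not move let the fingers close, or fill a call up. It gives the time, the measured TCP pose, the force, the opening and the grip force at its end, in the units of the state.
- env.read_state(): the state, without advancing time (a new reading comes with each control period).
- cams.camera(name): name is "scene" or "side" or "wrist"; returns the picture (480x640x3 uint8, blue, green, red); there is no depth.
- cams.camera_params(name): a dict with "fx", "fy", "cx", "cy" (pixels), "rvec" (rotation vector, rad) and "tvec" (3), from world to camera coordinates, as OpenCV has them. Camera axes: x right, y down, z forward; pixel columns grow to the right and rows downward; lengths in mm; the calibration is good to about 2 mm. A picture is of the moment at which its call begins: read the wrist's pose just before it. camera_params takes no time and is no camera call; for the wrist camera it gives the pose at the moment of the call.
- hand_in(): hands the job in; it is judged then, once.
Trained networks look in the newest picture that a camera, given by its name, has taken for a name from the list of things; names that differ only in an ending like _2 or _b are one class to them, and where a whole thing is asked for, a point or a joint stands for the part that bears it (a point fixed in the world has none). Each returns a list of dicts, best first, with "p" (0 to 1); they miss things now and then, are a little off and sometimes report something else, mostly with a low value. They report only what shows in the picture. A call takes as long as a camera call. They do not tell look-alikes from the thing itself.
- spotter.silhouettes(query, camera): "pixels" (480x640 bool, what is visible of it) and "extent" ([left, top, width, height] in pixels, round what is visible of it).
The state is a dict: "time_s": time; "joint_pos": joint angles; "qd": joint speeds; "tau": joint torques, N m; "ee_pos": TCP position; "orientation": TCP orientation; "ft_force": force on the tool from outside, world axes, zero at the start; "moment": the same for the moment, N m; "width": finger opening in mm; "finger_force": force on a finger pad.
Only numpy, scipy, OpenCV 4.12 (cv2) and the standard library are available. Lean on these libraries where they do the work, as an engineer would, in place of code of your own. Each camera call takes 0.05 s, during which the arm holds its last target. There are 200 camera calls.

### The job

Put the double lid on the coffee-capsule canister: pick up both nested lids together by the slim knob of the inner one, lower them gently until the inner lid is seated, and let go. Then take hold of the wide collar and lift off the outer lid alone, leaving the inner lid seated and undisturbed for inspection. Finish while still holding the outer lid level in the air, its rim a few centimetres higher than the knob; do not drop or press anything hard on the canister, and leave it and the other things on the desk where they stand.

Things in the scene. Friction and masses are not known exactly. Their poses are not given: they have to be found in the camera images.
- canister: Open round blue stoneware canister, loose, upright on the desk, about 0.85 kg: 98 mm outer diameter, 80 mm tall, mouth 89 mm wide, wall 4.5 mm; a few small capsules lie well below the mouth. Origin at the centre of its underside, z up. It may stand left or right of the lids. The seated inner lid's origin is 66 mm above this origin.
- inner_lid: Inner lid of darker wood, 0.14 kg, hidden under the outer lid but for its knob; at first plug-down on the desk. Origin: centre of the plug's underside, z up. Plug 84 mm diameter, 14 mm deep, lower 6 mm tapering to 74 mm; it drops loosely into the canister's mouth. On it a flange, 100 mm diameter, z 14 to 19 mm, that rests on the canister's rim, and a round knob 16 mm thick up to z 79 mm.
- outer_lid: Outer lid of pale wood, 0.17 kg, 118 mm diameter. Origin: centre of the skirt's lower edge, z up. Skirt (110 mm inside) z 0 to 8 mm, disc 8 to 14 mm, round collar 40 mm outer diameter from 14 to 40 mm; a 21 mm hole runs through disc and collar. The disc just rests on the inner lid's flange, this origin 11 mm above the inner lid's, with 2.5 mm sideways play.
- knob_top (a point): Centre of the top end of the inner lid's knob, which comes up through the outer lid's hole and stands 28 mm out above its collar. Lifting the knob carries both lids. Knob top 79 mm above the desk at the start, 145 mm once seated.
- collar_top (a point): Centre of the top edge of the outer lid's collar, 40 mm above that lid's origin. Lifting the collar takes the outer lid alone; it must rise 68 mm before its skirt is above the knob's top.
- mug: Bystander: white mug, 80 mm diameter, 92 mm tall with a side handle; origin at the centre of its underside. Leave it alone.
- stapler: Bystander: black desk stapler, 135 x 36 x 47 mm, long axis its x; origin at the centre of its underside. Leave it alone.
- pencil_pot: Bystander: dark metal pencil pot, 72 mm diameter, 95 mm tall, with pens standing up to 145 mm; origin at the centre of its underside. Leave it alone.
There are look-alikes about, which are no part of the job. What is shaped like the canister but yellow is not meant.

How it is judged (in metres and radians):
On the way, in this order (a step that is already met when the one before it is completed fails the run):
1. both lids, still nested, are lifted together clear of the desk (height (world z) of inner_lid above 0.04 m and z of outer_lid in the frame of inner_lid below 0.014 m), for 0.2 s.
2. the inner lid is seated in the canister with the outer lid still on it, and its knob has been let go (z of inner_lid in the frame of canister between 0.062 and 0.069 m and horizontal distance between inner_lid and canister below 0.006 m and angle between the z axis of inner_lid and the z axis of canister, either way round below 0.04 rad and z of outer_lid in the frame of inner_lid below 0.014 m and contact force between the fingers and inner_lid below 0.2 N), for 0.2 s.
At the end, for the whole second after the job is handed in: Inner lid in the canister, down within 3 mm, centred within 6 mm, level within 0.04 rad, untouched; canister upright (0.05 rad), within 30 mm of its place. Outer lid still, held by the fingers alone, level within 0.2 rad, its lower edge at least 5 mm higher than the knob top (z of inner_lid in the frame of canister between 0.062 and 0.069 m and horizontal distance between inner_lid and canister below 0.006 m and angle between the z axis of inner_lid and the z axis of canister, either way round below 0.04 rad and contact force between the fingers and inner_lid below 0.2 N and z of outer_lid in the frame of knob_top above 0.005 m and angle between outer_lid's own z axis and vertical below 0.2 rad and contact force between the fingers and outer_lid above 1 N and contact force between outer_lid and inner_lid below 0.1 N and contact force between outer_lid and canister below 0.1 N and contact force between outer_lid and mug below 0.1 N and contact force between outer_lid and stapler below 0.1 N and contact force between outer_lid and pencil_pot below 0.1 N and linear speed of outer_lid below 0.03 m/s and linear speed of inner_lid below 0.02 m/s and angle between canister's own z axis and vertical below 0.05 rad and distance of canister from where it was at the start of the episode below 0.03 m); the arm keeps its last pose, push and grip.
It fails at once if the outer lid comes off the inner lid (more than 20 mm) while the inner lid is not seated level in the canister (z of outer_lid in the frame of inner_lid above 0.02 m and not (z of inner_lid in the frame of canister between 0.062 and 0.071 m and horizontal distance between inner_lid and canister below 0.0065 m and angle between the z axis of inner_lid and the z axis of canister, either way round below 0.06 rad)).
It fails at once if a lid or the gripper lands or presses on the canister with more than 30 N (60 N while the fingers take hold of the outer lid) ((contact force between any of inner_lid, outer_lid, the fingers, the arm and canister above 30 N and contact force between the fingers and outer_lid below 0.5 N) or contact force between any of inner_lid, outer_lid and canister above 60 N).
It fails at once if the lids are dropped: the inner lid falls out of the fingers faster than 0.4 m/s (linear speed of inner_lid above 0.4 m/s and contact force between the fingers and inner_lid below 0.05 N).
It fails at once if the canister is pushed more than 30 mm or tipped (distance of canister from where it was at the start of the episode above 0.03 m or angle between canister's own z axis and vertical above 0.15 rad).
It fails at once if a bystander is pushed more than 20 mm or knocked over (distance of any of mug, stapler, pencil_pot from where it was at the start of the episode above 0.02 m or angle between any of mug, stapler, pencil_pot's own z axis and vertical above 0.3 rad).
It also fails if it takes over 58 s, if anything falls off the work surface, if the arm or the gripper's body presses on something with over 40 N, if the wrist force passes 120 N, or if a joint passes its speed limit or range.

## Working session

There is one attempt and no reset: what is moved stays moved. The work goes in short steps, Python scripts to look and compute and a shell command to move; the robot and the scene stay as the last step left them, time stands still between calls to the robot, and variables do not carry over. Pictures are saved under pics/ and viewed, at most 10 in all, crops included, and the job is handed in when it is done.

```bash
ls; mkdir -p pics; python3 - <<'E'
from bench import env,cams,spotter
import cv2,numpy as np
a=[]
for n in ["scene","side"]:
    im=cams.camera(n); cv2.imwrite(f"pics/{n}0.png",im)
    p=cams.camera_params(n); print(n,p)
    for q in ["canister","outer_lid","inner_lid","mug","stapler","pencil_pot"]:
        for d in spotter.silhouettes(q,n): print(n,q,round(d["p"],2),d["extent"])
s=env.read_state();print(s)
E
```

```text
pics
scene {'fx': 508.4091596828815, 'fy': 508.4091596828815, 'cx': 328.62941077835154, 'cy': 238.74543532315002, 'rvec': array([ 1.58927113,  2.08589019, -0.71882508]), 'tvec': array([ 131.48646399, -383.6246951 , 1721.06883938])}
scene canister 0.91 [402.9, 189.3, 40.5, 44.7]
scene canister 0.89 [349.4, 199.2, 38.2, 50.0]
scene canister 0.7 [397.4, 233.8, 43.7, 45.5]
scene canister 0.6 [368.8, 278.8, 45.9, 52.2]
scene canister 0.56 [336.5, 245.2, 36.6, 45.4]
scene outer_lid 0.79 [250.4, 230.9, 48.9, 35.3]
scene outer_lid 0.51 [397.9, 231.9, 45.0, 49.5]
scene outer_lid 0.3 [480.8, 234.6, 46.3, 53.3]
scene inner_lid 0.49 [273.4, 232.4, 2.2, 10.2]
scene mug 0.86 [232.3, 266.9, 45.4, 44.7]
scene pencil_pot 0.84 [482.3, 235.5, 44.6, 53.5]
side {'fx': 511.4911873748996, 'fy': 511.4911873748996, 'cx': 319.31592892407076, 'cy': 250.40742997868793, 'rvec': array([ 2.20271759, -0.32415386,  0.13187283]), 'tvec': array([-558.93682048,  171.43473917,  980.91027291])}
side canister 0.96 [303.2, 213.4, 41.8, 52.3]
side canister 0.9 [256.4, 183.9, 41.7, 47.1]
side canister 0.84 [186.6, 199.1, 46.
[... 400 characters left out ...]
39578e+00, -1.99701583e-02]), 'qd': array([ 3.74164598e-04, -5.59817112e-05,  2.33869883e-03, -2.05243470e-03,
       -9.75896743e-04, -2.52241300e-04]), 'tau': array([-7.71475497e-04, -4.15288460e+01, -2.34380132e+01,  1.63629757e-04,
       -7.12205463e-06,  1.16297082e-05]), 'ee_pos': array([188.93990559, 543.08762192, 231.34885529]), 'orientation': array([[-9.44466930e-01,  3.28606476e-01,  4.61180591e-05],
       [ 3.28606479e-01,  9.44466924e-01,  1.07349193e-04],
       [-8.28134133e-06,  1.16542456e-04, -9.99999993e-01]]), 'ft_force': array([0.76055485, 0.57555938, 0.23619456]), 'moment': array([-0.03516413,  0.01538004,  0.06914299]), 'finger_force': 0.0, 'width': 85.17671276826353}
```

View pics/scene0.png

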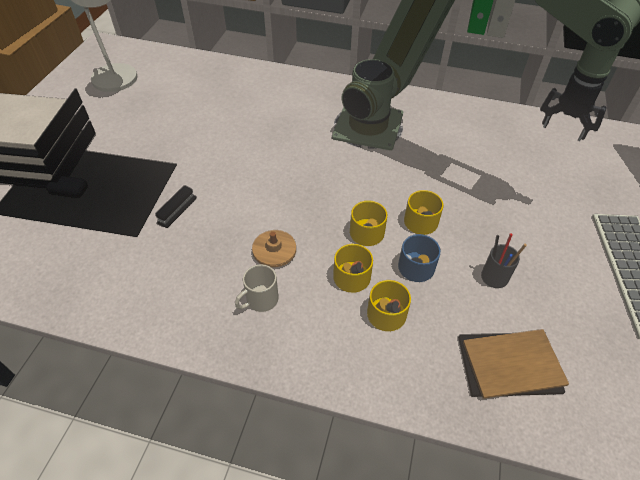

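View pics/side0.png

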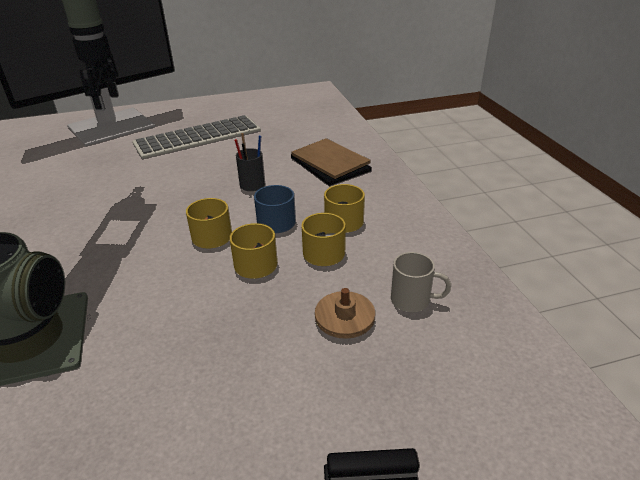

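Both views show one blue canister at scene (419,258) and side (275,209). It is ringed by four yellow look-alikes at scene (368,222), (424,212), (353,268) and (389,305). The only lid stack is at scene (274,248) and side (345,314), with the mug close by at scene (260,288). By the description, I choose the blue canister and that stack.

```bash
cat > h.py <<'E'
import cv2,numpy as np
from scipy.optimize import least_squares
from bench import env,cams,spotter
T=np.linspace(0,2*np.pi,73)
def ring(r,z): return np.c_[r*np.cos(T),r*np.sin(T),0*T+z]
MOD={"canister":np.vstack([ring(49,0),ring(49,80)]),
 "outer_lid":np.vstack([ring(59,11),ring(59,25),ring(20,51)]),   # relative to inner lid origin
 "knob":np.vstack([ring(8,79),ring(8,51)]),
 "mug":np.vstack([ring(40,0),ring(40,92)]),
 "pot":np.vstack([ring(36,0),ring(36,95)])}
def proj(P,p):
    K=np.array([[p["fx"],0,p["cx"]],[0,p["fy"],p["cy"]],[0,0,1]])
    return cv2.projectPoints(np.asarray(P,float).reshape(-1,3),p["rvec"],p["tvec"],K,None)[0][:,0]
def box(P,p):
    u=proj(P,p); lo=u.min(0); hi=u.max(0); return np.r_[lo,hi]
def fit(model,obs,x0,z=0,w=(1,1,1,1)):
    # obs: list of (params, [l,t,w,h]); solves x,y of the model's origin
    def f(x):
        return np.concatenate([(box(MOD[model]+[x[0],x[1],z],p)-np.r_[e[0],e[1],e[0]+e[2],e[1]+e[3]])*w for p,e in obs])
    r=least_squares(f,x0); return r.x,r.fun
E
python3 - <<'E'
from h import *
P={n:cams.camera_params(n) for n in("scene","side")}
im={n:cv2.imread(f"pics/{n}0.png") for n in P}
def tight(n,c,r,lo,hi):
    hsv=cv2.cvtColor(im[n],cv2.COLOR_BGR2HSV); m=cv2.inRange(hsv,lo,hi); m2=0*m; m2[c[1]-r:c[1]+r,c[0]-r:c[0]+r]=m[c[1]-r:c[1]+r,c[0]-r:c[0]+r]
    k,l,s,_=cv2.connectedComponentsWithStats(m2); i=1+s[1:,4].argmax(); return s[i,:4]-np.array([.5,.5,0,0])
E={}
E["blue"]=[tight("scene",(419,258),32,(100,60,30),(125,255,255)),tight("side",(275,209),32,(100,60,30),(125,255,255))]
print(E)
r=fit("canister",[(P["scene"],E["blue"][0]),(P["side"],E["blue"][1])],[500,100]);print("blue",r)
for s,d in [((349.4,199.2,38.2,50),(231.1,218.7,46.4,58.6)),((402.9,189.3,40.5,44.7),(186.6,199.1,46.1,53.1)),((336.5,245.2,36.6,45.4),(303.2,213.4,41.8,52.3)),((368.8,278.8,45.9,52.2),(324.7,182.6,42.9,49.4))]:
    r=fit("canister",[(P["scene"],s),(P["side"],d)],[500,100]);print("yel",r[0].round(),abs(r[1]).max().round(1))
r=fit("outer_lid",[(P["scene"],(250.4,230.9,48.9,35.3)),(P["side"],(311.8,293.5,64,44.2))],[500,-200],w=(1,0,1,1));print("lid",r)
r=fit("knob",[(P["scene"],(250.4,230.9,48.9,35.3)),(P["side"],(341.3,289.8,7.5,13.4))],[500,-200],w=(1,1,1,0));print("knob side/x",r[0])
r=fit("mug",[(P["side"],(390.3,254,43,58.1))],[500,-200],w=(1,1,0,1));print("mug",r)
r=fit("pot",[(P["side"],(232.9,147,31.8,45.6))],[500,200],w=(1,0,1,1));print("pot",r[0])
c=[cv2.resize(im["scene"][220:320,225:345],(400,333),interpolation=cv2.INTER_CUBIC),cv2.resize(im["side"][240:340,300:420],(400,333),interpolation=cv2.INTER_CUBIC)]
d=[cv2.resize(im["scene"][220:295,380:470],(400,260)),cv2.resize(im["side"][170:245,235:325],(400,260))]
cv2.imwrite("pics/crop.png",np.vstack([np.hstack(c),np.hstack(d)]))
E
```

```text
{'blue': [array([401.5, 233.5,  38. ,  48. ]), array([253.5, 184.5,  41. ,  48. ])]}
blue (array([539.69015077, 252.31595627]), array([-2.91248236, -0.13418429,  1.75305643,  0.45211371, -0.96056655,
       -1.19676588,  0.22356858, -0.34724795]))
yel [464. 101.] 2.3
yel [379. 233.] 3.3
yel [620.  93.] 3.2
yel [706. 205.] 3.0
lid (array([ 594.43588763, -127.3046913 ]), array([ 1.76079951, -0.        , -2.64161173,  0.59032333,  1.23859794,
       -0.        , -1.81532764, -0.25621135]))
knob side/x [ 595.5113971  -128.35536666]
mug (array([ 741.91193348, -115.41110902]), array([-0.00610827, -1.70153174,  0.        ,  1.46195595]))
pot [511.63636087 443.57610684]
```

View pics/crop.png

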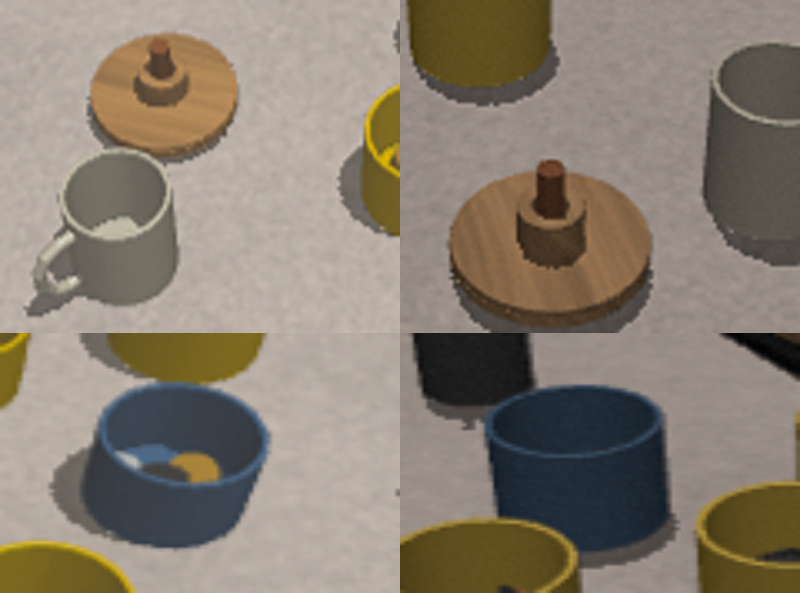

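The crops confirm the choice: the blue canister at about (540,252) with the capsules inside, and the lid stack at about (595,-128) with its knob up through the collar. The mug is clear of the lids at about (742,-115). Next I check where the wrist camera sits.

```bash
python3 - <<'E'
from h import *
s=env.read_state();p=cams.camera_params("wrist")
R=cv2.Rodrigues(p["rvec"])[0];c=-R.T@p["tvec"]
print("cam rel tool",s["orientation"].T@(c-s["ee_pos"]),"axes in tool",(s["orientation"].T@R.T).round(3),p["fx"],p["cx"],p["cy"],"yaw y",s["orientation"][:,1])
E
```

```text
cam rel tool [  80.32771839   -0.31454857 -143.35138922] axes in tool [[ 0.001 -0.948 -0.317]
 [ 1.     0.     0.   ]
 [-0.    -0.317  0.948]] 431.02802553418695 320.5715836045749 243.9313938613109 yaw y [3.28606476e-01 9.44466924e-01 1.16542456e-04]
```

```bash
python3 -m jog '[[[0.032,-0.029,0.006],0,0],[[0.032,-0.029,0.006],0,0],[[0.032,-0.029,0.006],0,0],[[0.032,-0.029,0.006],0,0],[[0.032,-0.029,0.006],0,0],[[0.032,-0.029,0.006],0,0],[[0.032,-0.029,0.006],0,0],[[0.032,-0.029,0.006],0,0],[[0.032,-0.029,0.006],0,0],[[0.02,-0.029,0.006],0,0]]'
```

```text
time_s: 1.7
ee_pos: [498.9, 251.6, 291.4]
orientation: [[-0.944, 0.329, 0.001], [0.329, 0.944, 0.0], [-0.001, 0.0, -1.0]]
ft_force: [0.5, -0.4, 0.7]
width: 85.2
finger_force: 0.0
```

```bash
cat >> h.py <<'E'
def wrist(name):
    p=cams.camera_params("wrist"); im=cams.camera("wrist"); cv2.imwrite(f"pics/{name}.png",im); return p,im
def fit_rims(pts,p,rad,z,x0):
    "centre of a circle of radius rad at height z from edge pixels pts, via rays onto plane z"
    R=cv2.Rodrigues(p["rvec"])[0];c=-R.T@p["tvec"]
    d=np.c_[(pts[:,0]-p["cx"])/p["fx"],(pts[:,1]-p["cy"])/p["fy"],np.ones(len(pts))]@R
    q=c+d*((z-c[2])/d[:,2])[:,None]
    r=least_squares(lambda x:np.hypot(*(q[:,:2]-x).T)-rad,x0,loss="soft_l1",f_scale=1); return r.x,np.abs(r.fun).mean()
E
python3 - <<'E'
from h import *
p,im=wrist("w1")
hsv=cv2.cvtColor(im,cv2.COLOR_BGR2HSV); m=cv2.inRange(hsv,(98,60,20),(128,255,255))
k,l,s,_=cv2.connectedComponentsWithStats(m); i=1+s[1:,4].argmax(); print("blob",s[i])
for d in spotter.silhouettes("canister","wrist"): print(round(d["p"],2),d["extent"])
c=proj(MOD["canister"]+[540,252,0],p); 
print(box(MOD["canister"]+[540,252,0],p))
v=im.copy(); cv2.polylines(v,[c[:73].astype(int)],1,(0,0,255)); cv2.polylines(v,[c[73:].astype(int)],1,(0,255,0)); cv2.imwrite("pics/w1v.png",v)
E
```

```text
blob [ 279  178  111  121 7676]
0.89 [76.9, 149.6, 135.6, 119.2]
0.87 [290.3, 325.1, 98.1, 126.8]
0.63 [173.6, 290.3, 93.7, 124.2]
0.6 [184.8, 0.0, 130.3, 128.7]
0.56 [280.1, 176.6, 112.4, 122.4]
0.52 [0.6, 327.7, 89.0, 93.6]
[280.27035393 172.83243672 393.24049446 295.5400733 ]
```

View pics/w1v.png

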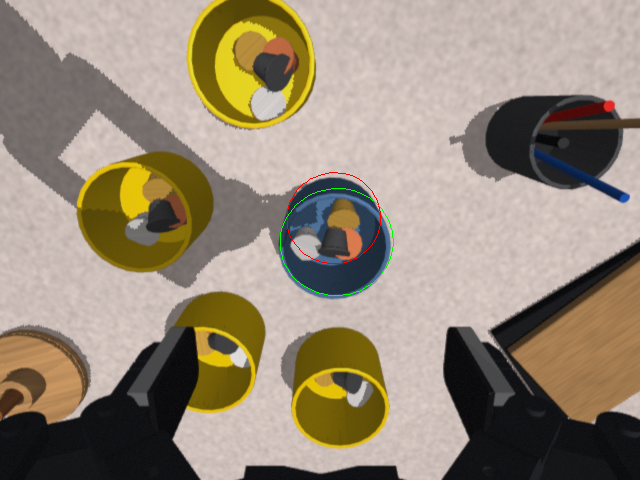

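The wrist view shows the blue canister at (335,240), with its rim at about (335,245), a few pixels off the predicted outline. The lids are at the lower left edge, and the pencil pot is at (550,140). I'll refine the canister position from this view, then move over the lids.

```bash
python3 - <<'E'
from h import *
p=cams.camera_params("wrist")
r=fit("canister",[(p,(278.5,177.5,111,121))],[540,252]);print(r)
r=fit("canister",[(p,(280.1,176.6,112.4,122.4))],[540,252]);print(r)
E
```

```text
(array([544.19924455, 246.54302155]), array([-0.69051583, -0.79742998,  0.68876991,  0.85404383]))
(array([544.6478718 , 248.50706078]), array([-0.00372217, -0.12482313,  0.00372381,  0.12368567]))
```

```bash
python3 -m jog '[[[0.01,-0.038,0],0,0],[[0.01,-0.038,0],0,0],[[0.01,-0.038,0],0,0],[[0.01,-0.038,0],0,0],[[0.01,-0.038,0],0,0],[[0.01,-0.038,0],0,0],[[0.01,-0.038,0],0,0],[[0.01,-0.038,0],0,0],[[0.01,-0.038,0],0,0],[[0.006,-0.038,0],0,0]]'
```

```text
time_s: 2.8
ee_pos: [593.4, -127.5, 291.1]
orientation: [[-0.945, 0.328, 0.0], [0.328, 0.945, 0.001], [0.0, 0.001, -1.0]]
ft_force: [0.8, 0.4, -0.6]
width: 85.7
finger_force: 0.0
```

```bash
python3 - <<'E'
from h import *
p,im=wrist("w2"); s=env.read_state()
for q in("outer_lid","inner_lid","mug"):
    for d in spotter.silhouettes(q,"wrist"): print(q,round(d["p"],2),d["extent"])
v=im.copy()
for r,z in((59,11),(59,25),(20,51),(8,79)): cv2.polylines(v,[proj(ring(r,z)+[594.5,-127.5,0],p).round().astype(int)],1,(0,0,255) if r!=8 else (0,255,0))
cv2.imwrite("pics/w2v.png",v)
E
```

```text
outer_lid 0.89 [257.9, 129.4, 124.1, 122.3]
inner_lid 0.57 [313.2, 188.5, 14.2, 28.1]
mug 0.76 [346.1, 272.1, 84.3, 127.1]
```

View pics/w2v.png

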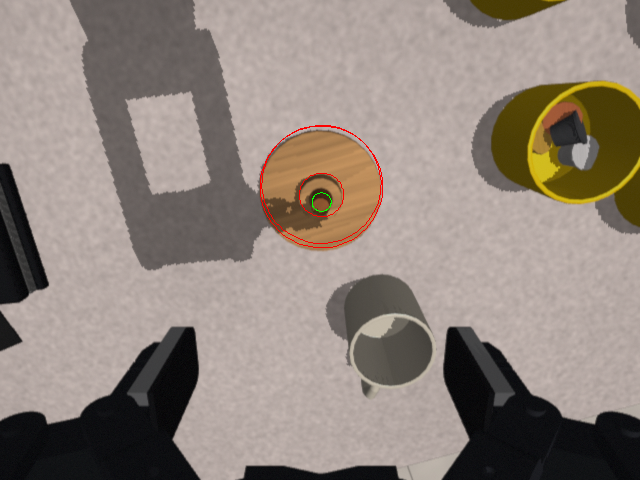

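The wrist view shows the lids at (321,187), with the knob top at about (321,203), 2–4 px below my prediction. The mug is clear at (390,340). I'll refit.

```bash
python3 - <<'E'
from h import *
p=cams.camera_params("wrist")
print(fit("outer_lid",[(p,(257.9,129.4,124.1,122.3))],[594,-127]))
print(fit("knob",[(p,(313.2,188.5,14.2,28.1))],[594,-127],w=(1,0,1,1)))
print("knob by base too",fit("knob",[(p,(313.2,188.5,14.2,28.1))],[594,-127]))
# edge-based lid disc outline
im=cv2.imread("pics/w2.png"); hsv=cv2.cvtColor(im,cv2.COLOR_BGR2HSV)
m=cv2.inRange(hsv,(3,70,20),(22,255,255)); m[:,:230]=0; m[:,420:]=0; m[270:]=0
k,l,s,_=cv2.connectedComponentsWithStats(m); i=1+s[1:,4].argmax(); print(s[i])
b=s[i,:4]-np.array([.5,.5,0,0]); print(fit("outer_lid",[(p,b)],[594,-127]))
E
```

```text
(array([ 597.50851391, -128.84347129]), array([ 0.78816186,  0.14793375, -0.78659368, -0.24994968]))
(array([ 598.12108944, -128.73689797]), array([-2.36476788,  0.        ,  2.36544654,  0.03412179]))
knob by base too (array([ 596.88953982, -128.3074555 ]), array([-2.37553691,  1.54454687,  2.37612273, -1.45231318]))
[  260   130   122   121 11484]
(array([ 597.2620775 , -128.19846655]), array([-0.28420582, -0.43535817,  0.28376852,  0.53285905]))
```

```bash
python3 -m jog '[[[0.0036,-0.001,-0.026],0,0],[[0,0,-0.03],0,0],[[0,0,-0.03],0,0],[[0,0,-0.03],0,0],[[0,0,-0.03],0,0],[[0,0,-0.03],0,0],[[0,0,-0.025],0,0],[[0,0,-0.02],0,0],[[0,0,-0.01],0,0],[[0,0,-0.005],0,0]]'
python3 -m jog '[[[0,0,0],0,120],[[0,0,0],0,160],[[0,0,0],0,200],[[0,0,0],0,255],[[0,0,0],0,255],[[0,0,0],0,255],[[0,0,0],0,255],[[0,0,0],0,255],[[0,0,0],0,255],[[0,0,0],0,255]]'
```

```text
time_s: 4.0
ee_pos: [596.2, -126.4, 54.8]
orientation: [[-0.945, 0.327, -0.001], [0.327, 0.945, 0.001], [0.001, 0.0, -1.0]]
ft_force: [0.5, -0.0, 0.5]
width: 85.4
finger_force: 0.0
time_s: 5.0
ee_pos: [596.8, -128.4, 56.0]
orientation: [[-0.944, 0.329, 0.001], [0.329, 0.944, -0.001], [-0.001, -0.0, -1.0]]
ft_force: [-1.6, -2.2, 5.3]
width: 14.1
finger_force: 58.7
```

Gripped at width 14. I lift slowly and check.

```bash
python3 -m jog '[[[0,0,0.004],0,255],[[0,0,0.008],0,255],[[0,0,0.012],0,255],[[0,0,0.016],0,255],[[0,0,0.02],0,255],[[0,0,0.02],0,255],[[0,0,0.02],0,255],[[0,0,0.015],0,255],[[0,0,0.01],0,255],[[0,0,0.005],0,255]]'
python3 - <<'E'
from h import *
a=cams.camera("side"); b=cams.camera("scene"); c=cams.camera("wrist")
print(env.read_state()["ee_pos"],env.read_state()["width"],env.read_state()["ft_force"])
cv2.imwrite("pics/lift.png",np.hstack([cv2.resize(a[180:340,240:440],(400,320)),cv2.resize(c[120:480,95:545],(400,320))]))
for n in("side","scene","wrist"):
    for q in("outer_lid","inner_lid"):
        for d in spotter.silhouettes(q,n)[:2]: print(n,q,round(d["p"],2),d["extent"])
E
```

```text
time_s: 6.0
ee_pos: [596.8, -127.8, 186.7]
orientation: [[-0.945, 0.328, 0.002], [0.328, 0.945, -0.0], [-0.002, 0.0, -1.0]]
ft_force: [0.8, -0.2, -3.4]
width: 13.9
finger_force: 58.6
[ 596.2791182  -127.78737359  185.0339786 ] 13.796654848645652 [-0.71771309  0.11543454 -2.99260152]
side outer_lid 0.93 [310.8, 241.2, 69.2, 44.7]
scene outer_lid 0.75 [245.4, 200.3, 50.3, 34.1]
wrist inner_lid 0.79 [302.6, 299.8, 39.3, 87.5]
```

View pics/lift.png

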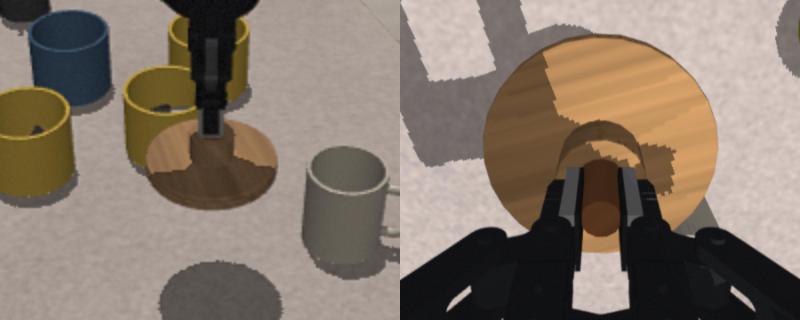

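Both lids hang level from the knob, with a 3 N load that matches 0.31 kg. I carry them partway, to where the wrist camera can see the canister beside the held lids, and measure again there.

```bash
python3 -m jog '[[[0,0.01,0.002],0,255],[[0,0.022,0.002],0,255],[[0,0.03,0.002],0,255],[[0.001,0.034,0.002],0,255],[[0.001,0.034,0.002],0,255],[[0.001,0.034,0],0,255],[[0.001,0.034,0],0,255],[[0,0.03,0],0,255],[[0,0.02,0],0,255],[[0,0.01,0],0,255]]'
python3 - <<'E'
from h import *
s=env.read_state();p,im=wrist("w3"); print(s["ee_pos"],s["width"])
hsv=cv2.cvtColor(im,cv2.COLOR_BGR2HSV); m=cv2.inRange(hsv,(98,60,20),(128,255,255))
k,l,st,_=cv2.connectedComponentsWithStats(m); i=1+st[1:,4].argmax(); print("blob",st[i]); 
print(fit("canister",[(p,st[i,:4]-np.array([.5,.5,0,0]))],[544,248]))
for d in spotter.silhouettes("canister","wrist"):
    e=d["extent"]; r=fit("canister",[(p,e)],[544,248]); print(round(d["p"],2),e,r[0],abs(r[1]).max())
P={n:cams.camera_params(n) for n in("scene","side")}
for o in ([(P["scene"],(397.4,233.8,43.7,45.5)),(P["side"],(256.4,183.9,41.7,47.1))],):
    print("fixed",fit("canister",o,[540,250]))
v=im.copy(); r=fit("canister",[(p,st[i,:4]-np.array([.5,.5,0,0]))],[544,248])[0]
for rr,z in((49,80),(44.5,80),(49,0)): cv2.polylines(v,[proj(ring(rr,z)+[*r,0],p).round().astype(int)],1,(0,0,255))
cv2.imwrite("pics/w3v.png",v)
E
```

```text
time_s: 7.45
ee_pos: [600.1, 132.6, 195.3]
orientation: [[-0.945, 0.326, -0.0], [0.326, 0.945, 0.001], [0.0, 0.001, -1.0]]
ft_force: [-0.1, -1.3, -3.9]
width: 13.8
finger_force: 58.8
[600.11278375 132.63567078 195.34893316] 13.769485422477299
blob [  379     0   193   165 20102]
(array([548.7022286 , 247.59423322]), array([ 1.76218633e-02, -8.68161497e+00, -9.56447561e-03,  1.12033582e+01]))
0.94 [403.0, 237.2, 131.0, 160.7] [706.13080515 207.53017595] 16.896817816231305
0.79 [379.0, 0.0, 192.6, 163.7] [548.73028045 247.76085765] 11.957151214896669
0.62 [82.0, 0.0, 196.4, 116.1] [481.91178896  86.56147551] 41.7135912492773
fixed (array([544.08539605, 249.82592445]), array([-0.02302373,  0.61926836, -1.04557648,  3.78996945, -1.87755616,
       -0.39681438, -1.4415824 ,  1.39613497]))
```

View pics/w3v.png

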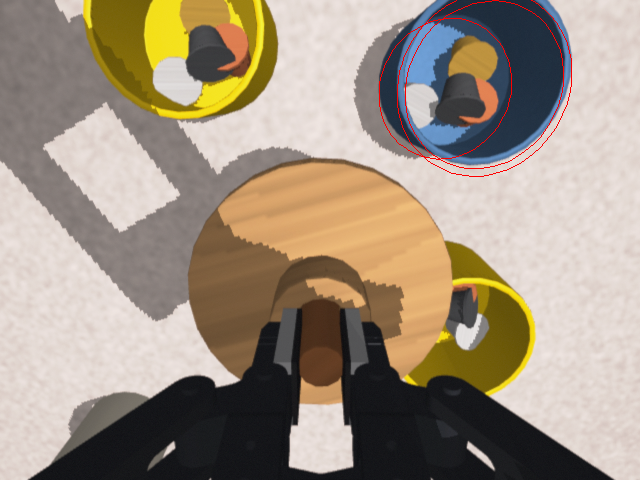

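This shows the held lids level at (320,280) and the canister at (480,80), cut off by the top image border. I refit it without that edge.

```bash
python3 - <<'E'
from h import *
p=cams.camera_params("wrist")
for e in((378.5,-.5,193,165),(379,0,192.6,163.7)): print(fit("canister",[(p,e)],[544,248],w=(1,0,1,1)))
# lid outline in hand: outer rim points of the disc (upper arc), and the knob
im=cv2.imread("pics/w3.png"); hsv=cv2.cvtColor(im,cv2.COLOR_BGR2HSV)
m=cv2.inRange(hsv,(3,70,20),(22,255,255)); m[:130]=0; m[265:]=0; m[:,460:]=0
k,l,s,_=cv2.connectedComponentsWithStats(m); i=1+s[1:,4].argmax(); print(s[i])
s0=env.read_state()["ee_pos"]; print(s0)
for d in(55,):
    z=s0[2]-d; b=s[i,:4]-np.array([.5,.5,0,0]); print(fit("outer_lid",[(p,b)],[600,133],z=z,w=(1,1,1,0)))
E
```

```text
(array([542.3025358 , 247.63544322]), array([-0.82677094, -0.        ,  0.62074837,  0.09479771]))
(array([541.91135311, 247.88492509]), array([-1.15449117, -0.        ,  0.86667489,  0.13240445]))
[  190   158   262   107 20967]
[600.29690383 131.4994078  195.29101284]
(array([602.49212145, 130.46920164]), array([-3.01044139,  0.57593667,  3.02179287,  0.        ]))
```

```bash
python3 -m jog '[[[-0.003,0.006,0],0,255],[[-0.006,0.012,0],0,255],[[-0.008,0.016,0],0,255],[[-0.008,0.016,0],0,255],[[-0.008,0.016,0],0,255],[[-0.008,0.016,0],0,255],[[-0.008,0.016,-0.005],0,255],[[-0.006,0.012,-0.01],0,255],[[-0.0036,0.006,-0.01],0,255],[[0,0.0019,-0.01],0,255]]'
python3 - <<'E'
from h import *
s=env.read_state(); print(s["ee_pos"],s["width"],s["ft_force"])
z=s["ee_pos"][2]-55.5
obs=[];W=[]
for n in("side","scene"):
    im=cams.camera(n); p=cams.camera_params(n); cv2.imwrite(f"pics/{n}4.png",im)
    d=spotter.silhouettes("outer_lid",n)[:2]
    print(n,[(round(x["p"],2),x["extent"]) for x in d]); obs.append((p,d[0]["extent"]))
    hsv=cv2.cvtColor(im,cv2.COLOR_BGR2HSV); m=cv2.inRange(hsv,(98,60,15),(128,255,255))
    c=proj([[544,248,40]],p)[0].astype(int); m2=0*m; m2[c[1]-40:c[1]+40,c[0]-40:c[0]+40]=m[c[1]-40:c[1]+40,c[0]-40:c[0]+40]
    k,l,st,_=cv2.connectedComponentsWithStats(m2); i=1+st[1:,4].argmax(); print("blue",st[i], box(MOD["canister"]+[543.5,248,0],p).round(1), "lid model",box(MOD["outer_lid"]+[543.5,248,z],p).round(1))
print(fit("outer_lid",obs,[543,248],z=z,w=(1,0,1,1)))
a,b=[cv2.imread(f"pics/{n}4.png") for n in("side","scene")]
cv2.imwrite("pics/over.png",np.hstack([cv2.resize(a[120:260,205:345],(400,400)),cv2.resize(b[160:300,350:490],(400,400))]))
E
```

```text
time_s: 8.55
ee_pos: [541.0, 248.6, 158.9]
orientation: [[-0.945, 0.327, -0.001], [0.327, 0.945, -0.001], [0.001, -0.001, -1.0]]
ft_force: [0.6, 0.1, -2.9]
width: 14.1
finger_force: 58.8
[541.03169563 248.61699559 158.93153405] 14.146902533753094 [ 0.61253622  0.1060242  -2.9486367 ]
side [(0.8, [245.7, 164.7, 52.3, 32.8])]
blue [ 254  191   41   42 1300] [254.4 183.9 296.6 232.9] lid model [248.1 162.5 298.5 194.6]
scene [(0.85, [397.7, 222.7, 55.4, 34.7])]
blue [402 250  37  32 437] [396.7 234.1 439.4 282.8] lid model [398.4 218.9 447.2 259.6]
(array([538.75830408, 250.98019457]), array([ 0.22825958, -0.        , -1.71718784, -3.25328112,  2.20019615,
       -0.        , -4.47780761,  0.99325852]))
```

View pics/over.png

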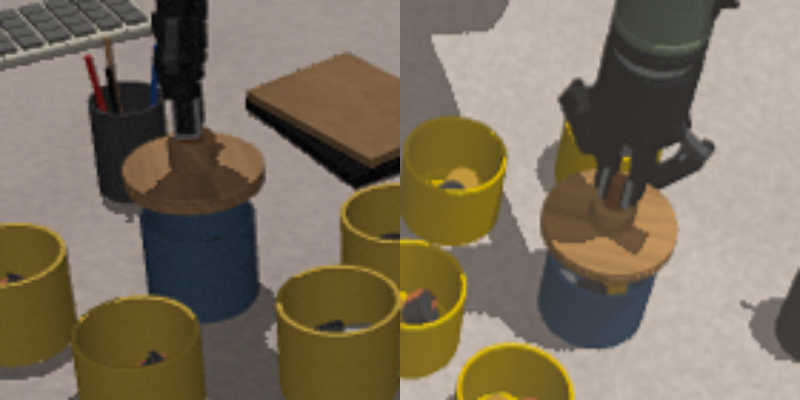

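The side and scene views show the lids level and centred over the blue canister within 2–3 mm, about 23 mm above its rim. I lower them slowly.

```bash
python3 -m jog '[[[0,0,-0.006],0,255],[[0,0,-0.006],0,255],[[0,0,-0.005],0,255],[[0,0,-0.003],0,255],[[0,0,-0.002],0,255],[[0,0,-0.002],0,255],[[0,0,-0.002],0,255],[[0,0,-0.001],0,255],[[0,0,-0.001],0,255],[[0,0,0],0,255]]'
```

```text
time_s: 9.75
ee_pos: [541.9, 248.0, 132.3]
orientation: [[-0.944, 0.329, -0.0], [0.329, 0.944, 0.0], [0.0, 0.0, -1.0]]
ft_force: [-0.6, -0.7, -4.0]
width: 13.3
finger_force: 58.8
```

```bash
python3 -m jog '[[[0,0,-0.001],0,255],[[0,0,-0.001],0,255],[[0,0,-0.001],0,255],[[0,0,-0.001],0,255],[[0,0,-0.001],0,255],[[0,0,-0.0005],0,255],[[0,0,-0.0005],0,255],[[0,0,-0.0005],0,255],[[0,0,0],0,255],[[0,0,0],0,255]]'
```

```text
time_s: 10.75
ee_pos: [542.0, 248.2, 125.9]
orientation: [[-0.944, 0.329, 0.0], [0.329, 0.944, 0.001], [-0.0, 0.001, -1.0]]
ft_force: [0.4, 2.1, -2.9]
width: 14.2
finger_force: 58.9
```

```bash
python3 -m jog '[[[0,0,-0.0005],0,255],[[0,0,0],0,255],[[0,0,-0.0005],0,255],[[0,0,0],0,255],[[0,0,-0.0005],0,255],[[0,0,0],0,255],[[0,0,-0.0005],0,255],[[0,0,0],0,255],[[0,0,0],0,255],[[0,0,0],0,255]]'
```

```text
time_s: 11.75
ee_pos: [542.0, 248.1, 123.9]
orientation: [[-0.944, 0.329, 0.0], [0.329, 0.944, 0.0], [-0.0, 0.0, -1.0]]
ft_force: [-0.7, 3.9, -2.5]
width: 13.9
finger_force: 59.0
```

A +y side force is growing, so the plug is lightly touching the wall. I shift +y a little while lowering.

```bash
python3 -m jog '[[[0,0.0005,0],0,255],[[0,0.0005,0],0,255],[[0,0.0005,0],0,255],[[0,0,-0.0005],0,255],[[0,0,0],0,255],[[0,0,-0.0005],0,255],[[0,0,0],0,255],[[0,0,-0.0005],0,255],[[0,0,0],0,255],[[0,0,0],0,255]]'
```

```text
time_s: 12.75
ee_pos: [541.9, 249.5, 122.3]
orientation: [[-0.944, 0.329, 0.0], [0.329, 0.944, 0.0], [-0.0, 0.0, -1.0]]
ft_force: [0.5, 0.4, -3.5]
width: 13.8
finger_force: 58.9
```

```bash
python3 -m jog '[[[0,0,-0.0005],0,255],[[0,0,0],0,255],[[0,0,0],0,255],[[0,0,-0.0005],0,255],[[0,0,0],0,255],[[0,0,0],0,255],[[0,0,-0.0005],0,255],[[0,0,0],0,255],[[0,0,0],0,255],[[0,0,0],0,255]]'
```

```text
time_s: 13.75
ee_pos: [541.9, 249.3, 121.8]
orientation: [[-0.944, 0.329, 0.001], [0.329, 0.944, 0.0], [-0.0, 0.0, -1.0]]
ft_force: [-3.1, -2.2, 5.8]
width: 13.5
finger_force: 60.0
```

Seated: z force is up to 5.8 N at TCP 121.8, which matches 56 + 66. I let go of the knob.

```bash
python3 -m jog '[[[0,0,0],0,240],[[0,0,0],0,200],[[0,0,0],0,150],[[0,0,0],0,100],[[0,0,0],0,50],[[0,0,0],0,0],[[0,0,0],0,0],[[0,0,0],0,0],[[0,0,0],0,0],[[0,0,0],0,0]]'
python3 - <<'E'
from h import *
s=env.read_state(); print(s["ee_pos"],s["width"],s["ft_force"])
p,im=wrist("w5"); o=[]
for n in("side","scene"):
    a=cams.camera(n); pp=cams.camera_params(n); o.append(a)
    d=spotter.silhouettes("outer_lid",n)[:1]; print(n,[x["extent"] for x in d],box(MOD["outer_lid"]+[543,249,66],pp).round(1))
cv2.imwrite("pics/seat.png",np.hstack([cv2.resize(o[0][140:260,205:325],(400,400)),cv2.resize(im,(400,400))]))
E
```

```text
time_s: 14.75
ee_pos: [541.9, 249.5, 120.8]
orientation: [[-0.944, 0.329, 0.0], [0.329, 0.944, 0.0], [-0.0, 0.0, -1.0]]
ft_force: [0.3, -0.2, 0.4]
width: 85.7
finger_force: 0.0
[541.94720589 249.49320441 120.83570777] 85.73144829541229 [ 0.26926438 -0.21244397  0.40598692]
side [[247.6, 179.4, 51.6, 29.8]] [249.5 176.4 298.9 208.2]
scene [[395.9, 232.0, 53.6, 34.0]] [397.  228.4 444.6 268.6]
```

View pics/seat.png

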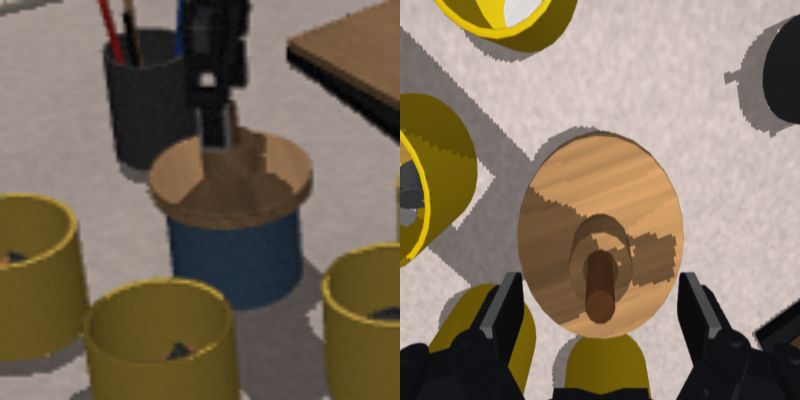

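The lids sit level on the blue canister and the knob is free and centred between the open fingers (wrist crop (600,300)). Now I go down to the collar and close on it.

```bash
python3 -m jog '[[[0,0,-0.004],0,0],[[0,0,-0.004],0,0],[[0,0,-0.004],0,0],[[0,0,-0.004],0,0],[[0,0,-0.004],0,0],[[0,0,-0.003],0,0],[[0,0,-0.003],0,0],[[0,0,-0.002],0,0],[[0,0,0],0,0],[[0,0,0],0,0]]'
```

```text
time_s: 16.0
ee_pos: [542.0, 249.5, 92.9]
orientation: [[-0.944, 0.329, 0.0], [0.329, 0.944, 0.0], [-0.0, 0.0, -1.0]]
ft_force: [0.1, 1.1, 0.3]
width: 85.5
finger_force: 0.0
```

```bash
python3 -m jog '[[[0,0,0],0,60],[[0,0,0],0,95],[[0,0,0],0,110],[[0,0,0],0,120],[[0,0,0],0,130],[[0,0,0],0,140],[[0,0,0],0,150],[[0,0,0],0,180],[[0,0,0],0,220],[[0,0,0],0,255]]'
```

```text
time_s: 17.0
ee_pos: [542.1, 249.6, 93.2]
orientation: [[-0.944, 0.329, 0.001], [0.329, 0.944, 0.0], [-0.0, 0.0, -1.0]]
ft_force: [-0.8, -0.3, 4.6]
width: 37.7
finger_force: 60.8
```

Gripped on the collar (width 37.7, 61 N). I lift straight up, slowly at first.

```bash
python3 -m jog '[[[0,0,0.001],0,255],[[0,0,0.002],0,255],[[0,0,0.003],0,255],[[0,0,0.004],0,255],[[0,0,0.005],0,255],[[0,0,0.005],0,255],[[0,0,0.004],0,255],[[0,0,0.003],0,255],[[0,0,0.001],0,255],[[0,0,0],0,255]]'
```

```text
time_s: 18.0
ee_pos: [542.0, 249.5, 121.0]
orientation: [[-0.944, 0.329, 0.0], [0.329, 0.944, 0.0], [-0.0, 0.0, -1.0]]
ft_force: [0.3, 0.6, -1.6]
width: 37.6
finger_force: 60.2
```

The load is 1.6 N, which is the outer lid alone. I continue up.

```bash
python3 -m jog '[[[0,0,0.004],0,255],[[0,0,0.008],0,255],[[0,0,0.01],0,255],[[0,0,0.01],0,255],[[0,0,0.01],0,255],[[0,0,0.01],0,255],[[0,0,0.01],0,255],[[0,0,0.006],0,255],[[0,0,0.003],0,255],[[0,0,0.001],0,255]]'
python3 -m jog '[[[0,0,0],0,255],[[0,0,0],0,255],[[0,0,0],0,255],[[0,0,0],0,255],[[0,0,0],0,255],[[0,0,0],0,255],[[0,0,0],0,255],[[0,0,0],0,255],[[0,0,0],0,255],[[0,0,0],0,255]]'
python3 - <<'E'
from h import *
a,b=cams.camera("side"),cams.camera("scene")
cv2.imwrite("pics/end.png",np.hstack([cv2.resize(a[100:260,205:365],(400,400)),cv2.resize(b[150:310,340:500],(400,400))]))
E
```

```text
time_s: 19.0
ee_pos: [541.9, 249.5, 193.1]
orientation: [[-0.944, 0.329, 0.0], [0.329, 0.944, 0.0], [-0.0, 0.0, -1.0]]
ft_force: [0.1, 0.5, -2.3]
width: 37.5
finger_force: 60.3
time_s: 20.0
ee_pos: [541.9, 249.5, 192.8]
orientation: [[-0.944, 0.329, 0.0], [0.329, 0.944, 0.0], [-0.0, 0.0, -1.0]]
ft_force: [0.3, -0.7, -2.5]
width: 37.8
finger_force: 60.3
```

View pics/end.png

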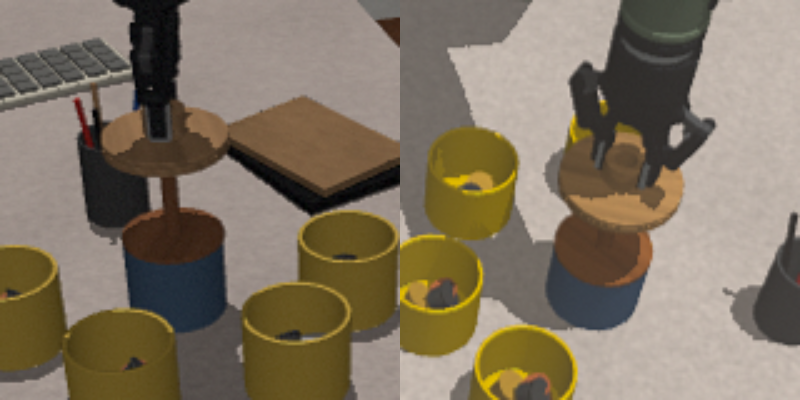

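The inner lid is seated flush in the blue canister. The outer lid is held level after rising about 100 mm, so its rim is about 32 mm above the knob top.

```bash
python3 -c "from bench import hand_in; print(hand_in())"
```

```text
the job is handed in; nothing more can be done
None
```

The inner lid is seated in the blue canister and the outer lid is held level about 32 mm above the knob; I handed the job in at about 20 s, but no verdict came back.

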